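Empty the tilting parts pot and lock it upright

ROBOT

A 6-joint arm with a two-finger parallel gripper is mounted at the origin on the work surface. World frame = base frame: x ahead of the robot, y to its left, z up, the work surface at z = 0. Lengths are in mm, angles in rad, forces in N, time in s.
With the tool pointing down it reaches from about 350 to 975 mm from the base axis. Payload 7.1 kg.
Tool frame: the origin (TCP) lies midway between the tips of the shut fingers; the grasp point (between the pads) lies 19 mm behind it; z points along the fingers, y is the line along which they close (so a half turn about z gives the same grasp; the last joint's range is limited). The gripper opens to 88 mm and grips with 3 to 60 N. Pads are 20 mm wide; open, the fingers measure 115 mm over their backs; the gripper's body (75 mm by 178 mm) begins 61 mm behind the grasp point.
Start: joints at [1.201, 0.423, 1.63, -0, 1.089, -0.019], TCP at [214.749, 586.931, 222.675] pointing down, gripper open.
Joint ranges: [-3, 3], [-0.9, 2.11], [0.09, 2.58], [-1.31, 4.45], [0.11, 2.69], [-2.54, 2.54]. Speed limits (rad/s): [2.39, 2.39, 3.01, 3.14, 3.14, 3.14].

INTERFACE

Orientations are given as a rotation vector (axis times angle).
In Python, from workcell import ctrl gives the robot as it stands. The module is installed in compiled form; this text tells all that it offers.
- The arm moves only by the tool servo_tool, never from a script. Its argument "increments" is a list of rows, each a list of 7 numbers: the shift along the world's x, y, z in cm, then the turn, a rotation vector about the world's x, y, z in degrees, then the opening, from -1 (shut) to 1 (fully open). A call has 1 to 20 rows; each row is the pose to reach, as a shift and turn from the pose commanded when the call began; what a row does not reach only later rows make up. A row lasts 1/12 s, in which the tool goes at most 41.7 mm and 7.16 degrees, less where a joint would pass 70% of its speed; a pose out of reach is approached as far as the arm can. A call with a gripper value outside its range is refused whole. The fingers move at their own pace and stop on an object; the grip force is fixed at half the most. Time passes only in rows, so rows that repeat a pose let the fingers close. It gives the time, the measured TCP pose, the force, the opening and the grip force at its end, in the units of the state.
- ctrl.get_obs(): the state, without advancing time (a new reading comes with each control period).
- ctrl.get_image(name): name is "side" or "top" or "wrist"; returns a dict with "image" (400x640x3 uint8, red, green, blue), "fx", "fy", "cx", "cy" (pixels), "k1" (the pictures are not rectified: a ray, as slopes to the right and down, at radius r is drawn at 1 + k1 r^2 times it, then the intrinsics apply), "extrinsics" (4x4, takes a point from camera to world coordinates); the wrist camera has in their place "tool_from_camera" (4x4, takes a point from camera to tool coordinates, whose origin is the TCP and whose axes are the flange's). Camera axes: x right, y up, looking along -z (the intrinsics and any distortion apply to the point x, -y, -z); pixel columns grow to the right and rows downward; lengths in mm; the calibration is good to about 2 mm. A picture is of the moment at which its call begins: read the wrist's pose just before it. There is no depth.
- ctrl.close_job(): hands the job in; it is judged then, once.
The state is a dict: "t": time; "qpos": joint angles; "qvel": joint speeds; "joint_torque": joint torques, N m; "ee_pos": TCP position; "orientation": TCP orientation; "ft_force": force on the tool from outside, world axes, zero at the start; "moment": the same for the moment, N m; "width": finger opening in mm; "grasp_force": force on a finger pad.
Only numpy, scipy, OpenCV 4.12 (cv2) and the standard library are available. Lean on these libraries where they do the work, as an engineer would, in place of code of your own. Each camera call takes 0.05 s, during which the arm holds its last target. There are 200 camera calls.

TASK

Tip the hinged steel pot over forwards (the big black ball on its lever is there for that) until all five aluminium spacers have dropped into the blue bin below it, then swing the pot fully back upright. Once it is upright, turn the lock collar's lever on the left of the hinge all the way over to its locked mark at the front. Leave the bin and the other things on the bench where they are.

Things in the scene. Friction and masses are not known exactly. Their poses are not given: they have to be found in the camera images.
- cradle: fixed grey cradle: two posts (36 x 12 mm, 202 mm high, at y = -108 and +108 mm) on feet 240 mm long. Origin on the table midway between the posts; x points the way the pot tips (away from the robot, turned up to 0.45 rad), y left, z up. The pot's hinge axis is parallel to y through (0, 0, 170 mm).
- pot (a joint): tilt of the open steel pot (100 mm deep, 104 mm diameter at the foot, 124 at the rim, hinged 60 mm above its underside, stiff: stays where it is left). 0 = upright (stop); grows as the mouth tips to cradle +x; 2.3 rad = mouth well down (stop). The spacers slide out at about 2.0 to 2.3.
- pot_ball (a point): centre of the 40 mm black ball on the pot's thin lever, 125 mm from the hinge axis, at cradle y = 0. At joint value q: cradle x = -125 sin(63 deg - q), z = 170 + 125 cos(63 deg - q) mm: at the back when upright, swinging over the top to the front. Gripped at its sides (along cradle y) it can turn between the fingers. The point's axes are the pot's (z out of the mouth).
- lamp (a point): centre of the underside of the fixed lamp bar above the front of the bin; the bar is 34 x 200 x 26 mm (cradle x, y, z), its underside 343 mm above the table, its centre at cradle x = 128, y = -50, on a thin post at (128, -150). To hold the ball of the tipped pot, the gripper must lean back to cradle -x by about 25 to 50 degrees (fingers pointing down and forward) to clear it
- pot_mouth (a point): centre of the pot's rim, 40 mm from the hinge axis along the pot's z
- lock (a joint): turn of the aluminium lock collar (44 mm diameter, on the hinge axis outside the left post, at cradle y = 130 mm) and its lever. 0 = lever leans back 40 degrees from vertical (to cradle -x), loose; grows as it turns over to the front; 1.5 rad = stop, locked: lever along the mark plate, 46 degrees forward of vertical. Stays where left; 1 to 2 N at the knob turn it.
- lock_knob (a point): centre of the 28 mm black ball knob at the end of the lock lever (12 mm rod, in the plane y = 132 mm of the cradle), 85 mm from the hinge axis
- bin: loose blue stock bin 260 x 170 x 65 mm (length along its x), walls 4 mm, standing between the posts below the pot; origin at the centre of its underside, which lies about 47 mm ahead (cradle x) of the hinge axis
- spacer1_center (a point): centre of a plain aluminium spacer, a cylinder 32 mm in diameter and 30 mm long; one of five that start in the pot
- spacer2_center (a point): centre of a plain aluminium spacer, a cylinder 32 mm in diameter and 30 mm long; one of five that start in the pot
- spacer3_center (a point): centre of a plain aluminium spacer, a cylinder 32 mm in diameter and 30 mm long; one of five that start in the pot
- spacer4_center (a point): centre of a plain aluminium spacer, a cylinder 32 mm in diameter and 30 mm long; one of five that start in the pot
- spacer5_center (a point): centre of a plain aluminium spacer, a cylinder 32 mm in diameter and 30 mm long; one of five that start in the pot
- tape: roll of green tape standing flat, 90 mm outside, 48 mm high; a bystander, to be left where it is; origin at its underside
- bottle: clear bottle, 56 mm diameter, 150 mm high; a bystander, to be left where it is; origin at its underside
- carton: small cardboard carton 110 x 80 x 70 mm; a bystander, to be left where it is; origin at its underside
- screwdriver: screwdriver lying flat; a bystander, to be left where it is; origin at its underside

How it is judged:
By the outcome, as a careful person would: the job done as asked, in the order asked, and still so for the second after the job is handed in, with the robot touching nothing.
It also fails if it takes over 59 s, if anything falls off the work surface, if the arm or the gripper's body presses on something with over 40 N, if the wrist force passes 120 N, or if a joint passes its speed limit or range.

## Working session

There is one attempt and no reset: what is moved stays moved. The work goes in short steps, Python scripts to look and compute and a tool call to move; the robot and the scene stay as the last step left them, time stands still between calls to the robot, and variables do not carry over. Pictures are saved under pics/ and viewed, at most 10 in all, crops included, and the job is handed in when it is done.

Besides the shell and the picture viewer there is one more tool, called after ">>>" as a command line: name --pt "numbers of a row" for each row, then --argument value for the rest. servo_tool: Moves the arm, as the interface text tells. Its arguments: {"type":"object","properties":{"increments":{"type":"array","items":{"type":"array","items":{"type":"number"}}}},"required":["increments"]}

```bash
mkdir -p pics; cat > h.py <<'E'
import numpy as np, cv2
from workcell import ctrl
from scipy.spatial.transform import Rotation as R
def snap(n,f=None):
    d=ctrl.get_image(n)
    if f: cv2.imwrite('pics/'+f,d['image'][:,:,::-1])
    return d
def ray(d,u,v,T=None):
    T=d['extrinsics'] if T is None else T
    T=np.array(T)
    x=(u-d['cx'])/d['fx'];y=(v-d['cy'])/d['fy'];x0,y0=x,y
    for _ in range(20):
        s=1+d['k1']*(x*x+y*y);x,y=x0/s,y0/s
    r=T[:3,:3]@np.array([x,-y,-1.]);return T[:3,3],r/np.linalg.norm(r)
def onz(d,u,v,z):
    o,r=ray(d,u,v);return o+r*(z-o[2])/r[2]
def tri(d1,p1,d2,p2):
    o1,a=ray(d1,*p1);o2,b=ray(d2,*p2)
    t=np.linalg.lstsq(np.c_[a,-b],o2-o1,rcond=None)[0]
    A=o1+a*t[0];B=o2+b*t[1];return (A+B)/2,np.linalg.norm(A-B)
def proj(d,P):
    T=np.array(d['extrinsics']);c=T[:3,:3].T@(np.array(P)-T[:3,3])
    x,y=c[0]/-c[2],-c[1]/-c[2];s=1+d['k1']*(x*x+y*y)
    return d['cx']+d['fx']*x*s,d['cy']+d['fy']*y*s
E
python3 - <<'E'
from h import *
import pickle
D={n:snap(n,n+'0.png') for n in('side','top')}
pickle.dump(D,open('d0.pkl','wb'))
for n in D: print(n,D[n]['fx'],D[n]['k1'],np.round(D[n]['extrinsics'],2).tolist())
o=ctrl.get_obs();print(o)
E
```

```text
side 480.87549597667424 -0.03761553300791501 [[0.8, 0.42, -0.43, 57.92], [-0.6, 0.54, -0.59, -752.49], [-0.01, 0.73, 0.68, 1099.75], [0.0, 0.0, 0.0, 1.0]]
top 425.36372913938374 -0.049080183349614136 [[-0.01, 0.99, -0.15, 478.07], [-1.0, -0.01, 0.0, 24.05], [0.0, 0.15, 0.99, 1264.02], [0.0, 0.0, 0.0, 1.0]]
{'t': 0.1, 'qpos': array([ 1.20100163e+00,  4.23797244e-01,  1.63062047e+00, -1.87278312e-05,
        1.08859226e+00, -1.90157210e-02]), 'qvel': array([-0.00061443, -0.00174296, -0.00074391,  0.00104521, -0.00080242,
        0.00011154]), 'joint_torque': array([ 4.20008164e-04, -5.45616066e+01, -2.74326342e+01,  6.44213660e-02,
        1.87922094e-02, -4.51946210e-05]), 'ee_pos': array([214.57344514, 586.46761476, 221.95622719]), 'orientation': array([-5.48123206e-01, -3.09314444e+00,  2.18922850e-03]), 'ft_force': array([-0.06130651, -0.46429234,  0.62490378]), 'moment': array([ 0.00219209, -0.00789647, -0.02265654]), 'grasp_force': 0.0, 'width': 87.55706182108507}
```

View pics/top0.png

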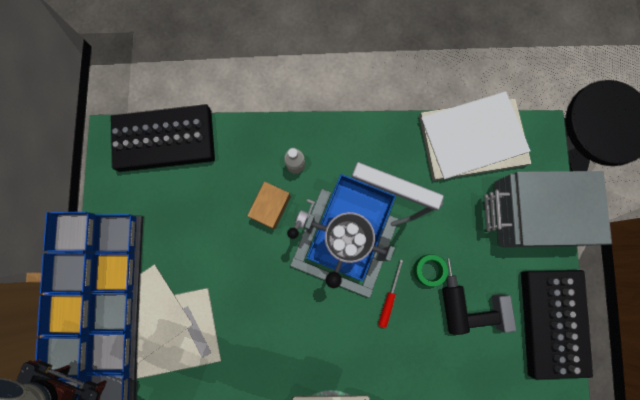

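View pics/side0.png

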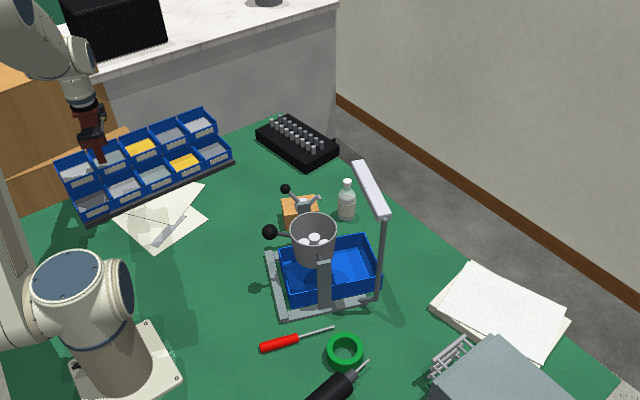

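The top view shows the pot ball at about (334,280), the knob at (293,233) and the lamp bar from (355,168) to (440,204). In the side view the ball is at (269,232) and the knob at (285,188). I'll refine these with dark blobs.

```bash
python3 - <<'E'
from h import *
import pickle
D=pickle.load(open('d0.pkl','rb'))
def blob(n,u,v,r=16):
    im=D[n]['image'];m=(im.max(2)<45).astype(np.uint8)
    k,l,s,c=cv2.connectedComponentsWithStats(m)
    best=min((i for i in range(1,k) if s[i,4]>25),key=lambda i:np.hypot(*(c[i]-(u,v))))
    print(n,c[best],s[best]);return s[best,:2]+(s[best,2:4]-1)/2
b=tri(D['top'],blob('top',334,280),D['side'],blob('side',269,232));k=tri(D['top'],blob('top',293,233),D['side'],blob('side',285,188))
print('ball',b,'exp z 226.7; knob',k,'exp z',170+85*np.cos(np.radians(40)))
# relative: ball cradle (-111.4,0), knob (-54.6,132)
v=(k[0]-b[0])[:2]; yaw=np.arctan2(v[1],v[0])-np.arctan2(132,-54.6+111.4)
print(np.linalg.norm(v),'exp',np.hypot(132,56.8),'yaw1',yaw)
for n in ['top']:
    # lamp corners in top at z=369 (upper face)
    im=D[n]['image'];m=((im.min(2)>170)).astype(np.uint8);kk,l,s,c=cv2.connectedComponentsWithStats(m)
    i=l[186,398];print(s[i]);r=cv2.minAreaRect(np.argwhere(l==i)[:,::-1].astype(np.float32));bx=cv2.boxPoints(r);P=np.array([onz(D[n],*q,369) for q in bx]);print(P,P.mean(0))
# rim
    lm=cv2.minAreaRect
    hsv=cv2.cvtColor(im,cv2.COLOR_RGB2HSV);m=cv2.inRange(hsv,(105,120,60),(125,255,255));m[:160]=0;m[:, :280]=0;m[:,410:]=0
    r=cv2.minAreaRect(np.argwhere(m)[:,::-1].astype(np.float32));bx=cv2.boxPoints(r);P=np.array([onz(D[n],*q,65) for q in bx]);print('bin',P,P.mean(0))
from math import *
R2=np.array([[cos(yaw),-sin(yaw)],[sin(yaw),cos(yaw)]])
o=b[0][:2]-R2@[-111.4,0];o2=k[0][:2]-R2@[-54.6,132];print('origin',o,o2)
for nm,p in dict(hinge=(0,0,210),l1=(128,50,369),l2=(128,-150,369),ball=(-111.4,0,226.7),foot=(-120,108,0)).items():
    w=np.r_[(o+o2)/2+R2@p[:2],p[2]];print(nm,w,[np.round(proj(D[n],w)) for n in D])
E
```

```text
top [333.18571429 279.14761905] [325 271  17  17 210]
side [269.13218391 231.9137931 ] [262 224  16  16 174]
top [292.68421053 232.90526316] [288 228  11  11  95]
side [284.62318841 188.63768116] [280 184  10  10  69]
ball (array([441.42474164,  -4.94834495, 225.20630362]), np.float64(0.4332680328024944)) exp z 226.7; knob (array([551.59655615,  90.04451043, 242.80840656]), np.float64(1.0324132178371865)) exp z 235.11377766511313
145.4698294716334 exp 143.70191369637357 yaw1 -0.4528941168012902
[ 354  163   89   45 1177]
[[ 666.99418729  -47.38229021  369.        ]
 [ 693.44515077  -58.14444134  369.        ]
 [ 619.06063204 -238.4867864   369.        ]
 [ 593.18386107 -226.97032436  369.        ]] [ 643.17095779 -142.74596058  369.        ]
bin [[ 493.50376256   66.47172213   65.        ]
 [ 737.71718324  -32.6478696    65.        ]
 [ 669.66521314 -196.11401576   65.        ]
 [ 429.10211935  -92.78359317   65.        ]] [582.49706957 -63.7684391   65.        ]
origin [541.59389405 -53.69361042] [542.93282797 -52.53914857]
hinge [542.26336101 -53.11637949 210.        ] [array([314., 229.]), array([352., 237.])]
l1 [679.23746138 -64.16607751 369.        ] [array([360., 162.]), array([361., 169.])]
l2 [ 591.72351979 -244.00297591  369.        ] [array([383., 218.]), array([446., 208.])]
ball [442.0942086   -4.37111403 226.7       ] [array([270., 231.]), array([333., 279.])]
foot [481.61875042  96.5039106    0.        ] [array([269., 258.]), array([296., 263.])]
```

```bash
cat >> h.py <<'E'
YAW=-0.39; ORG=np.array([544.5,-47.3])
def C(): return R.from_euler('z',YAW).as_matrix()
def w(p): return C()@np.array(p,float)+np.r_[ORG,0]
def ball(q): a=np.radians(63)-q; return np.array([-125*np.sin(a),0,170+125*np.cos(a)])
def knob(q): a=np.radians(40)-q; return np.array([-85*np.sin(a),132,170+85*np.cos(a)])
def tool(L,s=1):
    L=np.radians(L);z=C()@[np.sin(L),0,-np.cos(L)];y=s*C()@[0,1,0]
    return np.c_[np.cross(y,z),y,z]
def row(P,L,s,T0,R0,back=0):
    "increment for grasp point at world P, lean L"
    M=tool(L,s);t=P+M[:,2]*(19-back)
    return np.round(np.r_[(t-T0)/10,np.degrees(R.from_matrix(M@R0.T).as_rotvec())],1)
E
python3 - <<'E'
from h import *
import pickle
D=pickle.load(open('d0.pkl','rb'))
for nm,p in dict(knob=knob(0),ball=ball(0),rim=(0,0,210)).items(): print(nm,np.round(w(p)),[np.round(proj(D[n],w(p)),1) for n in D])
im=D['top']['image'][215:300,275:410][:,:,::-1]; a=cv2.resize(im,None,fx=5,fy=5,interpolation=cv2.INTER_CUBIC)
im=D['side']['image'][170:330,230:400][:,:,::-1];b=cv2.resize(im,None,fx=3.5,fy=3.5,interpolation=cv2.INTER_CUBIC)
cv2.imwrite('pics/a.png',cv2.resize(b,(595,560)))
o=ctrl.get_obs();R0=R.from_rotvec(o['orientation']).as_matrix();print(R0)
for s in(1,-1):print(s,row(w(ball(0)),15,s,o['ee_pos'],R0,back=90))
E
```

```text
knob [544.  96. 235.] [array([281.5, 190.7]), array([290.8, 236.5])]
ball [441.  -5. 227.] [array([269.6, 231.1]), array([333. , 279.1])]
rim [544. -47. 210.] [array([312.9, 227.2]), array([349.3, 236.4])]
[[-9.39108305e-01  3.43620931e-01 -4.96780580e-04]
 [ 3.43621290e-01  9.39107367e-01 -1.32750278e-03]
 [ 1.03725614e-05 -1.41737327e-03 -9.99998995e-01]]
1 [ 21.  -58.4   7.3  -5.4 -14.   -2.2]
-1 [ 21.  -58.4   7.3 -21.6   8.5 176.2]
```

View pics/a.png

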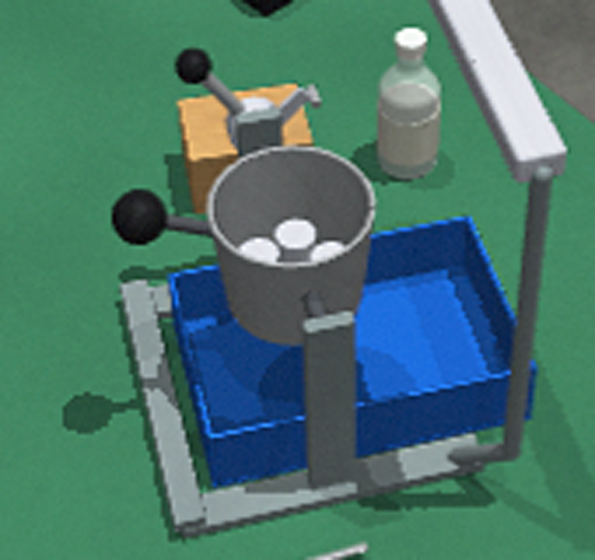

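The rim and ball agree with yaw −0.39. The knob sits at lock ≈ 0.14. Moving above and behind the ball now.

>>> servo_tool --pt "1 -3 4 0 0 0 1" --pt "2 -6 7 0 0 0 1" --pt "3.5 -10 9 -1 -2 0 1" --pt "5 -14 9 -1.5 -3 -0.5 1" --pt "6.5 -18 9 -2 -4 -0.7 1" --pt "8 -22 9 -2.5 -5 -0.9 1" --pt "9.5 -26 9 -2.9 -6 -1.1 1" --pt "11 -30 9 -3.2 -7 -1.3 1" --pt "12.5 -34 9 -3.6 -8 -1.5 1" --pt "14 -38 9 -4 -9 -1.7 1" --pt "15.5 -42 9 -4.3 -10 -1.8 1" --pt "17 -46 9 -4.6 -11 -1.9 1" --pt "18.5 -50 9 -5 -12 -2 1" --pt "19.5 -53 9 -5.2 -13 -2.1 1" --pt "20.3 -56 8.5 -5.4 -14 -2.2 1" --pt "21 -58.4 7.3 -5.4 -14 -2.2 1" --pt "21 -58.4 7.3 -5.4 -14 -2.2 1" --pt "21 -58.4 7.3 -5.4 -14 -2.2 1" --pt "21 -58.4 7.3 -5.4 -14 -2.2 1" --pt "21 -58.4 7.3 -5.4 -14 -2.2 1"

```text
t: 1.77
ee_pos: [424.7, 3.9, 295.9]
orientation: [0.556, 2.829, -0.072]
ft_force: [-0.5, -0.2, -0.3]
width: 87.6
grasp_force: 0.0
```

```bash
python3 - <<'E'
from h import *
o=ctrl.get_obs();d=snap('wrist','w1.png');print(o['t'],o['ee_pos'],np.round(o['qpos'],2))
R0=R.from_rotvec(o['orientation']).as_matrix()
T=np.eye(4);T[:3,:3]=R0;T[:3,3]=o['ee_pos'];T=T@np.array(d['tool_from_camera']);d['extrinsics']=T
m=(d['image'].max(2)<45).astype(np.uint8);k,l,s,c=cv2.connectedComponentsWithStats(m)
for i in range(1,k):
    if s[i,4]>150: print(s[i],np.round(c[i]))
print('pred ball px',proj(d,w(ball(0))))
M=tool(15);print('rot err deg',np.degrees(R.from_matrix(M@R0.T).magnitude()))
for b in(90,40,0):print(b,row(w(ball(0)),15,1,o['ee_pos'],R0,back=b))
E
```

```text
1.7667 [424.74549639   3.88243547 295.8864884 ] [ 0.06 -0.09  2.11 -0.14  0.9  -1.04]
[ 487  254  153  101 7212] [586. 309.]
[    0   258   168   142 14602] [ 66. 341.]
[  283   365   357    35 10111] [486. 384.]
pred ball px (np.float64(315.8287062903998), np.float64(204.6530767054978))
rot err deg 0.12185724980378218
90 [-0.  -0.2 -0.1 -0.   0.  -0.1]
40 [ 1.2 -0.7 -4.9 -0.   0.  -0.1]
0 [ 2.1 -1.1 -8.7 -0.   0.  -0.1]
```

View pics/w1.png

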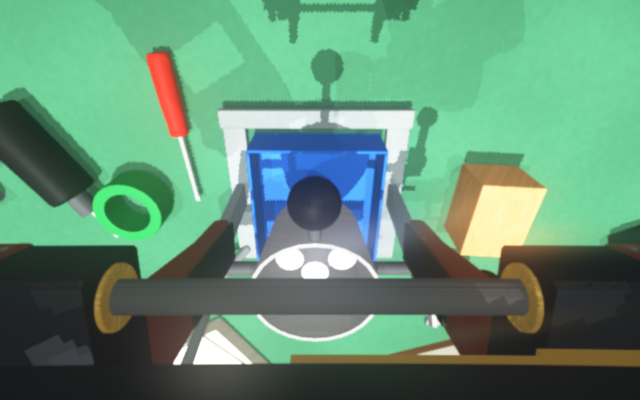

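The ball is at (315,204) in the wrist view against a predicted (315.8,204.7), so the grasp is well aligned. Descending to grip it.

>>> servo_tool --pt "0.3 -0.2 -1.2 0 0 0 1" --pt "0.6 -0.4 -2.4 0 0 0 1" --pt "0.9 -0.6 -3.7 0 0 0 1" --pt "1.2 -0.7 -4.9 0 0 0 1" --pt "1.5 -0.8 -6.1 0 0 0 1" --pt "1.8 -1 -7.4 0 0 0 1" --pt "2.1 -1.1 -8.7 0 0 0 1" --pt "2.1 -1.1 -8.7 0 0 0 1" --pt "2.1 -1.1 -8.7 0 0 0 -1" --pt "2.1 -1.1 -8.7 0 0 0 -1" --pt "2.1 -1.1 -8.7 0 0 0 -1" --pt "2.1 -1.1 -8.7 0 0 0 -1" --pt "2.1 -1.1 -8.7 0 0 0 -1" --pt "2.1 -1.1 -8.7 0 0 0 -1" --pt "2.1 -1.1 -8.7 0 0 0 -1" --pt "2.1 -1.1 -8.7 0 0 0 -1"

```text
t: 3.15
ee_pos: [445.7, -8.2, 208.8]
orientation: [0.558, 2.829, -0.073]
ft_force: [-1.4, -0.7, 2.1]
width: 38.8
grasp_force: 30.0
```

```bash
python3 - <<'E'
from h import *
o=ctrl.get_obs();print(o['t'],o['ee_pos'],o['width'],o['grasp_force'],o['ft_force'])
M=tool(15);T0=w(ball(0))+M[:,2]*19;print(T0)
for i in range(1,41):
    s=i/40;q=2.28*s;L=15+25*min(1,s*1.25)
    print([*row(w(ball(q)),L,1,T0,M).tolist(),-1], end=',\n')
    if i==20:
        print('---');M=tool(L);T0=w(ball(q))+M[:,2]*19
E
```

```text
3.15 [445.73387324  -8.23246022 208.817034  ] 38.78802834464694 30.037508010864258 [-1.4010315  -0.72181451  2.11811452]
[446.03579669  -6.82580526 208.39622177]
[0.3, -0.1, 0.6, -0.3, -0.7, -0.0, -1],
[0.7, -0.3, 1.2, -0.6, -1.4, 0.0, -1],
[1.1, -0.5, 1.8, -0.9, -2.2, 0.0, -1],
[1.5, -0.6, 2.4, -1.2, -2.9, 0.0, -1],
[2.0, -0.8, 2.9, -1.5, -3.6, 0.0, -1],
[2.5, -1.0, 3.5, -1.8, -4.3, 0.0, -1],
[3.0, -1.2, 3.9, -2.1, -5.1, 0.0, -1],
[3.5, -1.5, 4.4, -2.4, -5.8, 0.0, -1],
[4.1, -1.7, 4.8, -2.7, -6.5, 0.0, -1],
[4.7, -1.9, 5.2, -3.0, -7.2, -0.0, -1],
[5.3, -2.2, 5.5, -3.3, -7.9, 0.0, -1],
[5.9, -2.4, 5.9, -3.6, -8.7, -0.0, -1],
[6.5, -2.7, 6.1, -3.9, -9.4, -0.0, -1],
[7.2, -3.0, 6.4, -4.2, -10.1, -0.0, -1],
[7.8, -3.2, 6.6, -4.5, -10.8, -0.0, -1],
[8.5, -3.5, 6.8, -4.8, -11.6, -0.0, -1],
[9.2, -3.8, 6.9, -5.0, -12.3, 0.0, -1],
[9.9, -4.0, 7.0, -5.3, -13.0, -0.0, -1],
[10.5, -4.3, 7.0, -5.6, -13.7, -0.0, -1],
[11.2, -4.6, 7.0, -5.9, -14.5, 0.0, -1],
---
[0.7, -0.3, -0.0, -0.3, -0.7, -0.0, -1],
[1.4, -0.6, -0.1, -0.6, -1.4, -0.0, -1],
[2.0, -0.8, -0.2, -0.9, -2.2, -0.0, -1],
[2.7, -1.1, -0.4, -1.2, -2.9, -0.0, -1],
[3.3, -1.4, -0.6, -1.5, -3.6, -0.0, -1],
[4.0, -1.6, -0.8, -1.8, -4.3, -0.0, -1],
[4.6, -1.9, -1.1, -2.1, -5.1, -0.0, -1],
[5.2, -2.1, -1.4, -2.4, -5.8, -0.0, -1],
[5.8, -2.4, -1.7, -2.7, -6.5, -0.0, -1],
[6.4, -2.6, -2.1, -3.0, -7.2, -0.0, -1],
[6.9, -2.8, -2.5, -3.3, -7.9, 0.0, -1],
[7.4, -3.1, -2.9, -3.6, -8.7, -0.0, -1],
[7.9, -3.3, -3.4, -3.6, -8.7, -0.0, -1],
[8.4, -3.4, -4.0, -3.6, -8.7, -0.0, -1],
[8.8, -3.6, -4.5, -3.6, -8.7, -0.0, -1],
[9.2, -3.8, -5.1, -3.6, -8.7, -0.0, -1],
[9.6, -3.9, -5.7, -3.6, -8.7, -0.0, -1],
[9.9, -4.1, -6.3, -3.6, -8.7, -0.0, -1],
[10.2, -4.2, -6.9, -3.6, -8.7, -0.0, -1],
[10.5, -4.3, -7.6, -3.6, -8.7, -0.0, -1],
```

The ball is gripped: width is 38.8 mm and grip force 30 N. Starting the first half of the tip.

>>> servo_tool --pt "0.3 -0.1 0.6 -0.3 -0.7 0 -1" --pt "0.7 -0.3 1.2 -0.6 -1.4 0 -1" --pt "1.1 -0.5 1.8 -0.9 -2.2 0 -1" --pt "1.5 -0.6 2.4 -1.2 -2.9 0 -1" --pt "2.0 -0.8 2.9 -1.5 -3.6 0 -1" --pt "2.5 -1.0 3.5 -1.8 -4.3 0 -1" --pt "3.0 -1.2 3.9 -2.1 -5.1 0 -1" --pt "3.5 -1.5 4.4 -2.4 -5.8 0 -1" --pt "4.1 -1.7 4.8 -2.7 -6.5 0 -1" --pt "4.7 -1.9 5.2 -3.0 -7.2 0 -1" --pt "5.3 -2.2 5.5 -3.3 -7.9 0 -1" --pt "5.9 -2.4 5.9 -3.6 -8.7 0 -1" --pt "6.5 -2.7 6.1 -3.9 -9.4 0 -1" --pt "7.2 -3.0 6.4 -4.2 -10.1 0 -1" --pt "7.8 -3.2 6.6 -4.5 -10.8 0 -1" --pt "8.5 -3.5 6.8 -4.8 -11.6 0 -1" --pt "9.2 -3.8 6.9 -5.0 -12.3 0 -1" --pt "9.9 -4.0 7.0 -5.3 -13.0 0 -1" --pt "10.5 -4.3 7.0 -5.6 -13.7 0 -1" --pt "11.2 -4.6 7.0 -5.9 -14.5 0 -1"

```text
t: 4.82
ee_pos: [560.5, -55.2, 282.6]
orientation: [0.504, 2.556, -0.138]
ft_force: [-8.0, -4.9, 17.3]
width: 36.8
grasp_force: 29.9
```

```bash
python3 - <<'E'
from h import *
o=ctrl.get_obs();R0=R.from_rotvec(o['orientation']).as_matrix();g=o['ee_pos']-R0[:,2]*19
print('grasp pt cradle',C().T@(g-np.r_[ORG,0]),'ball nominal',ball(1.14))
print('lean',np.degrees(np.arccos(-R0[2,2])),'rel err',np.degrees(R.from_matrix(tool(29.5)@R0.T).as_rotvec()))
s=snap('side','s2.png');t=snap('top');
cv2.imwrite('pics/st2.png',np.hstack([cv2.resize(s['image'][120:300,220:400],(400,400)),cv2.resize(t['image'][140:300,250:410],(400,400))])[:,:,::-1])
print('pred side',proj(s,w(ball(1.14))),'top',proj(t,w(ball(1.14))))
E
```

```text
grasp pt cradle [  7.96032007  -1.28514551 298.89268368] ball nominal [  5.05394344   0.         294.89778883]
lean 31.129803729456338 rel err [ 0.52633178  1.54554093 -0.07848104]
pred side (np.float64(314.053865212611), np.float64(202.75454031326126)) top (np.float64(352.5401046444417), np.float64(231.9441214008683))
```

View pics/st2.png

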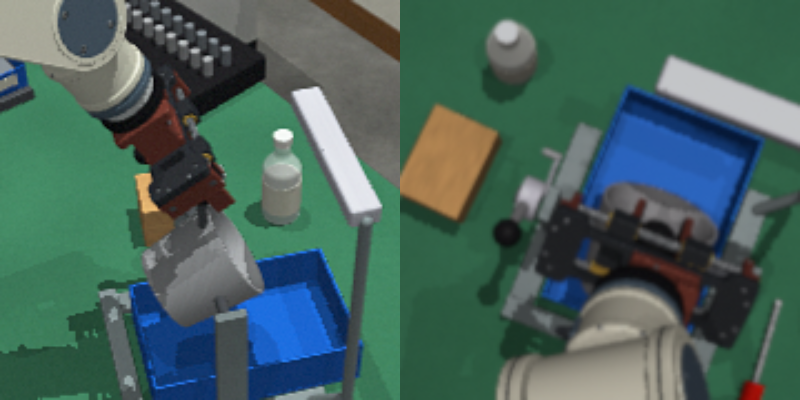

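```bash
python3 - <<'E'
from h import *
o=ctrl.get_obs();R0=R.from_rotvec(o['orientation']).as_matrix();g=o['ee_pos']-R0[:,2]*19
d=snap('wrist','w2.png');T=np.eye(4);T[:3,:3]=R0;T[:3,3]=o['ee_pos'];d['extrinsics']=T@np.array(d['tool_from_camera'])
print(o['t'],o['width'],o['ft_force'],'grasp px',proj(d,g),'tcp',proj(d,o['ee_pos']),'nom',proj(d,w(ball(1.14))))
E
```

```text
4.9167 36.15522366828044 [-2.26591971 -7.09081215 12.06254483] grasp px (np.float64(318.4015951673679), np.float64(257.0556509354162)) tcp (np.float64(318.406446934396), np.float64(241.47198931381737)) nom (np.float64(321.1433033955712), np.float64(245.13256762096904))
```

View pics/w2.png

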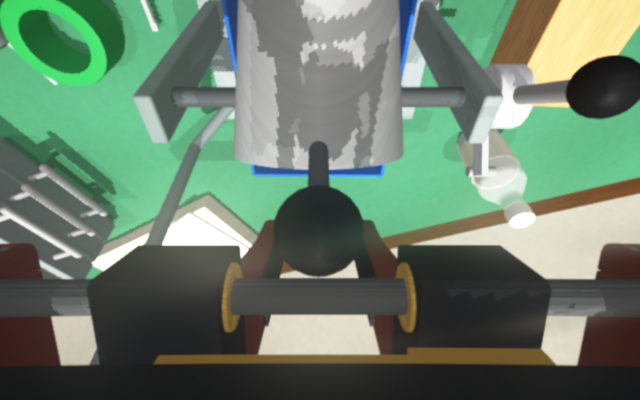

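The ball is at (318,232) while the pad centre projects to (318,257). It has crept about 11 mm behind the pads, so I'll open slightly, step back and regrip with a small lead bias.

>>> servo_tool --pt "0 0 0 0 0 0 0.2" --pt "0 0 0 0 0 0 0.2" --pt "0 0 0 0 0 0 0.2" --pt "-0.5 0.2 -0.1 0 0 0 0.2" --pt "-1 0.4 -0.2 0 0 0 0.2" --pt "-1 0.4 -0.2 0 0 0 0.2" --pt "-1 0.4 -0.2 0 0 0 0.2"

```text
t: 5.55
ee_pos: [547.3, -49.7, 276.4]
orientation: [0.505, 2.564, -0.137]
ft_force: [0.8, -0.7, 0.2]
width: 52.6
grasp_force: 0.0
```

```bash
cat >> h.py <<'E'
def wb(pic=None):
    "ball seen by wrist: solve ball on its arc (1 dof q) from pixel row"
    from scipy.optimize import minimize_scalar
    o=ctrl.get_obs();R0=R.from_rotvec(o['orientation']).as_matrix();g=o['ee_pos']-R0[:,2]*19
    d=snap('wrist',pic);T=np.eye(4);T[:3,:3]=R0;T[:3,3]=o['ee_pos'];d['extrinsics']=T@np.array(d['tool_from_camera'])
    gr=cv2.GaussianBlur(cv2.cvtColor(d['image'],cv2.COLOR_RGB2GRAY),(3,3),0)
    m=(gr<60).astype(np.uint8);m[:, :240]=0;m[:,400:]=0;m[276:]=0
    m=cv2.morphologyEx(m,cv2.MORPH_OPEN,np.ones((31,31),np.uint8))
    ys,xs=np.nonzero(m);c=(xs.mean(),(ys.min()+ys.max())/2) if len(xs) else (0,0)
    if len(xs):print('blob rows',ys.min(),ys.max(),'cols',xs.min(),xs.max())
    h=C().T@(o['ee_pos']-np.r_[ORG,0]);
    q=minimize_scalar(lambda q:np.hypot(*(np.array(proj(d,w(ball(q))))-c)),bounds=(0,2.35),method='bounded')
    print('t',o['t'],'width',o['width'],'F',np.round(o['ft_force'],1),'blob',c,'q',q.x,'res',q.fun)
    gc=C().T@(g-np.r_[ORG,0]);dv=ball(q.x)-gc;L=np.arccos(-R0[2,2])
    print('lean',np.degrees(L),'ball-grasp: perp',dv@[np.cos(L),0,np.sin(L)],'along',dv@[np.sin(L),0,-np.cos(L)],'y',dv[1])
    return o,R0,q.x
E
python3 -c "
from h import *
wb('w3.png')"
```

```text
t 5.55 width 52.64889969338403 F [ 0.8 -0.7  0.2] blob (0, 0) q 0.166386897934343 res 322.03496583630067
lean 30.636658204926203 ball-grasp: perp -105.72596093131625 along -6.4127629331743075 y 1.2369444707947999
```

View pics/w3.png

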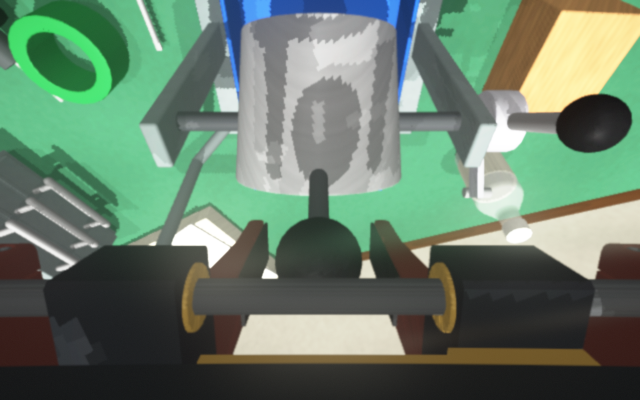

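The ball spans columns 277–361 with its top at row 217, so its centre is about (319,260).

```bash
cat >> h.py <<'E'
def bq(d,c):
    from scipy.optimize import minimize_scalar
    return minimize_scalar(lambda q:np.hypot(*(np.array(proj(d,w(ball(q))))-c)),bounds=(0,2.35),method='bounded')
E
python3 - <<'E'
from h import *
o=ctrl.get_obs();R0=R.from_rotvec(o['orientation']).as_matrix();g=o['ee_pos']-R0[:,2]*19
d=snap('wrist');T=np.eye(4);T[:3,:3]=R0;T[:3,3]=o['ee_pos'];d['extrinsics']=T@np.array(d['tool_from_camera'])
q=bq(d,(319,260));gc=C().T@(g-np.r_[ORG,0]);dv=ball(q.x)-gc;L=np.arccos(-R0[2,2])
print(q.x,q.fun,'grasp',gc,'ball',ball(q.x),'perp',dv@[np.cos(L),0,np.sin(L)],'along',dv@[np.sin(L),0,-np.cos(L)],dv[1])
# next arc: constant lean, from grasp offset
T0=o['ee_pos'];q0=q.x
for N,(qa,qb,La,Lb) in enumerate([(q0,1.75,30,38),(1.75,2.28,38,38)]):
    M0=tool(La);b0=w(ball(qa))+M0[:,2]*19
    for i in range(1,17):
        s=i/16;print([*row(w(ball(qa+(qb-qa)*s)),La+(Lb-La)*s,1,b0,M0).tolist(),-1],end=',\n')
    print('--')
E
```

```text
1.049309710748208 2.030591391792981 grasp [ -5.87369307  -1.2084592  292.9463444 ] ball [ -6.27832202   0.         294.84223113] perp 0.6185636711225977 along -1.837250676163919 1.2084591980170962
[0.5, -0.2, 0.0, -0.2, -0.5, -0.0, -1],
[1.0, -0.4, 0.0, -0.4, -0.9, -0.0, -1],
[1.6, -0.6, 0.0, -0.6, -1.4, -0.0, -1],
[2.1, -0.9, -0.0, -0.8, -1.8, -0.0, -1],
[2.6, -1.1, -0.1, -1.0, -2.3, 0.0, -1],
[3.1, -1.3, -0.2, -1.1, -2.8, 0.0, -1],
[3.6, -1.5, -0.3, -1.3, -3.2, -0.0, -1],
[4.1, -1.7, -0.5, -1.5, -3.7, -0.0, -1],
[4.6, -1.9, -0.6, -1.7, -4.2, 0.0, -1],
[5.1, -2.1, -0.8, -1.9, -4.6, -0.0, -1],
[5.6, -2.3, -1.0, -2.1, -5.1, 0.0, -1],
[6.0, -2.5, -1.3, -2.3, -5.5, 0.0, -1],
[6.5, -2.7, -1.5, -2.5, -6.0, -0.0, -1],
[6.9, -2.8, -1.8, -2.7, -6.5, 0.0, -1],
[7.4, -3.0, -2.1, -2.9, -6.9, -0.0, -1],
[7.8, -3.2, -2.4, -3.0, -7.4, -0.0, -1],
--
[0.3, -0.1, -0.3, 0.0, 0.0, 0.0, -1],
[0.6, -0.2, -0.5, 0.0, 0.0, 0.0, -1],
[0.9, -0.4, -0.8, 0.0, 0.0, 0.0, -1],
[1.2, -0.5, -1.1, 0.0, 0.0, 0.0, -1],
[1.4, -0.6, -1.4, 0.0, 0.0, 0.0, -1],
[1.7, -0.7, -1.7, 0.0, 0.0, 0.0, -1],
[1.9, -0.8, -2.0, 0.0, 0.0, 0.0, -1],
[2.2, -0.9, -2.3, 0.0, 0.0, 0.0, -1],
[2.4, -1.0, -2.7, 0.0, 0.0, 0.0, -1],
[2.6, -1.1, -3.0, 0.0, 0.0, 0.0, -1],
[2.8, -1.2, -3.4, 0.0, 0.0, 0.0, -1],
[3.0, -1.2, -3.7, 0.0, 0.0, 0.0, -1],
[3.2, -1.3, -4.1, 0.0, 0.0, 0.0, -1],
[3.4, -1.4, -4.4, 0.0, 0.0, 0.0, -1],
[3.5, -1.5, -4.8, 0.0, 0.0, 0.0, -1],
[3.7, -1.5, -5.2, 0.0, 0.0, 0.0, -1],
--
```

>>> servo_tool --pt "-0.4 0.2 -0.2 0 0 0 0.2" --pt "-0.4 0.2 -0.2 0 0 0 -1" --pt "-0.4 0.2 -0.2 0 0 0 -1" --pt "-0.4 0.2 -0.2 0 0 0 -1" --pt "-0.4 0.2 -0.2 0 0 0 -1" --pt "0.1 0.0 -0.2 -0.2 -0.5 0 -1" --pt "0.6 -0.2 -0.2 -0.4 -0.9 0 -1" --pt "1.2 -0.4 -0.2 -0.6 -1.4 0 -1" --pt "1.7 -0.7 -0.2 -0.8 -1.8 0 -1" --pt "2.2 -0.9 -0.3 -1.0 -2.3 0 -1" --pt "2.7 -1.1 -0.4 -1.1 -2.8 0 -1" --pt "3.2 -1.3 -0.5 -1.3 -3.2 0 -1" --pt "3.7 -1.5 -0.7 -1.5 -3.7 0 -1" --pt "4.2 -1.7 -0.8 -1.7 -4.2 0 -1" --pt "4.7 -1.9 -1.0 -1.9 -4.6 0 -1" --pt "5.2 -2.1 -1.2 -2.1 -5.1 0 -1" --pt "5.6 -2.3 -1.5 -2.3 -5.5 0 -1"

```text
t: 7.07
ee_pos: [604.9, -73.6, 262.4]
orientation: [0.485, 2.46, -0.16]
ft_force: [-3.7, -2.5, 6.6]
width: 38.4
grasp_force: 30.0
```

```bash
cat >> h.py <<'E'
def look(c=None,pic=None):
    o=ctrl.get_obs();R0=R.from_rotvec(o['orientation']).as_matrix();g=o['ee_pos']-R0[:,2]*19
    d=snap('wrist');T=np.eye(4);T[:3,:3]=R0;T[:3,3]=o['ee_pos'];d['extrinsics']=T@np.array(d['tool_from_camera'])
    # ball outline: Hough circle near fingers centre
    gr=cv2.GaussianBlur(cv2.cvtColor(d['image'],cv2.COLOR_RGB2GRAY)[150:300,230:410],(5,5),0)
    h=cv2.HoughCircles(gr,cv2.HOUGH_GRADIENT_ALT,1.5,20,param1=120,param2=0.5,minRadius=34,maxRadius=52)
    print('hough',None if h is None else (h[0,:3]+[230,150,0]).round(1).tolist())
    if c is None and h is not None: c=h[0,0,:2]+[230,150]
    if pic: cv2.imwrite('pics/'+pic,d['image'][:,:,::-1])
    gc=C().T@(g-np.r_[ORG,0]);L=np.arccos(-R0[2,2])
    print('t',o['t'],'w',o['width'],'F',np.round(o['ft_force'],1),'lean',np.degrees(L),'grasp',gc)
    if c is not None:
        q=bq(d,c);dv=ball(q.x)-gc
        print('q',q.x,'res',q.fun,'perp',dv@[np.cos(L),0,np.sin(L)],'along',dv@[np.sin(L),0,-np.cos(L)],'y',dv[1])
        return q.x
E
python3 -c "
from h import *
look(pic='w4.png')"
```

```text
hough None
t 7.0667 w 38.44174382769055 F [-3.7 -2.5  6.6] lean 36.75898389048551 grasp [ 54.48592654  -1.36529201 277.63581791]
```

>>> servo_tool --pt "0.5 -0.2 -0.2 -0.2 -0.5 0 -1" --pt "0.9 -0.3 -0.5 -0.4 -1 0 -1" --pt "1.4 -0.5 -0.8 -0.6 -1.4 0 -1" --pt "1.8 -0.7 -1.1 -0.7 -1.9 0 -1" --pt "2.1 -0.8 -1.4 -0.7 -1.9 0 -1" --pt "2.4 -0.9 -1.6 -0.7 -1.9 0 -1" --pt "2.7 -1.1 -1.9 -0.7 -1.9 0 -1" --pt "3.0 -1.2 -2.2 -0.7 -1.9 0 -1" --pt "3.2 -1.3 -2.5 -0.7 -1.9 0 -1" --pt "3.5 -1.4 -2.8 -0.7 -1.9 0 -1" --pt "3.7 -1.5 -3.1 -0.7 -1.9 0 -1"

```text
t: 8.03
ee_pos: [641.8, -88.7, 231.2]
orientation: [0.479, 2.426, -0.166]
ft_force: [-2.6, -3.6, 6.0]
width: 39.0
grasp_force: 30.0
```

```bash
python3 -c "
from h import *
look(pic='w5.png')"
```

```text
hough None
t 8.0333 w 38.96556655080399 F [-2.6 -3.6  6. ] lean 38.73225950486669 grasp [ 93.83590615  -1.3665903  246.00640387]
```

View pics/w5.png

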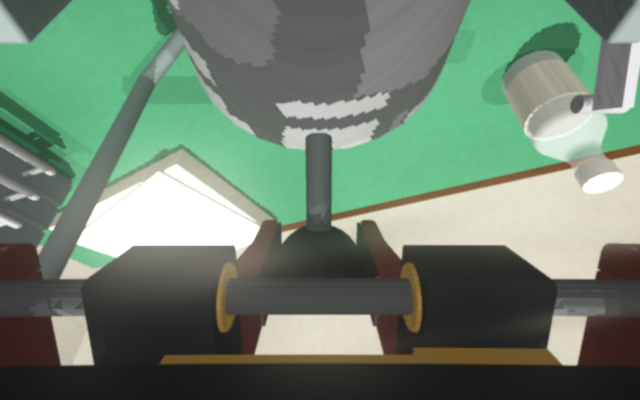

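The ball is well held, with its visible dome top at row 225 and its centre near row 265. Finishing the tip.

>>> servo_tool --pt "0.3 -0.1 -0.3 0 0 0 -1" --pt "0.5 -0.2 -0.7 0 0 0 -1" --pt "0.7 -0.3 -1.0 0 0 0 -1" --pt "0.9 -0.4 -1.4 0 0 0 -1" --pt "1.1 -0.4 -1.7 0 0 0 -1" --pt "1.3 -0.5 -2.1 0 0 0 -1" --pt "1.5 -0.6 -2.4 0 0 0 -1" --pt "1.6 -0.7 -2.8 0 0 0 -1" --pt "1.8 -0.7 -3.2 0 0 0 -1" --pt "1.9 -0.7 -3.4 0 0 0 -1" --pt "1.9 -0.7 -3.4 0 0 0 -1" --pt "1.9 -0.7 -3.4 0 0 0 -1" --pt "1.9 -0.7 -3.4 0 0 0 -1" --pt "1.9 -0.7 -3.4 0 0 0 -1" --pt "1.9 -0.7 -3.4 0 0 0 -1" --pt "1.9 -0.7 -3.4 0 0 0 -1"

```text
t: 9.42
ee_pos: [660.3, -96.3, 196.6]
orientation: [0.481, 2.427, -0.167]
ft_force: [2.5, -8.9, 0.0]
width: 38.7
grasp_force: 30.0
```

```bash
python3 - <<'E'
from h import *
look()
s=snap('side');t=snap('top');
cv2.imwrite('pics/st3.png',np.hstack([cv2.resize(s['image'][120:300,220:400],(400,400)),cv2.resize(t['image'][140:300,270:430],(400,400))])[:,:,::-1])
E
```

```text
hough None
t 9.4167 w 38.74227209131415 F [ 2.5 -8.9  0. ] lean 38.65598271363857 grasp [113.83628341  -1.29178147 211.41624964]
```

View pics/st3.png

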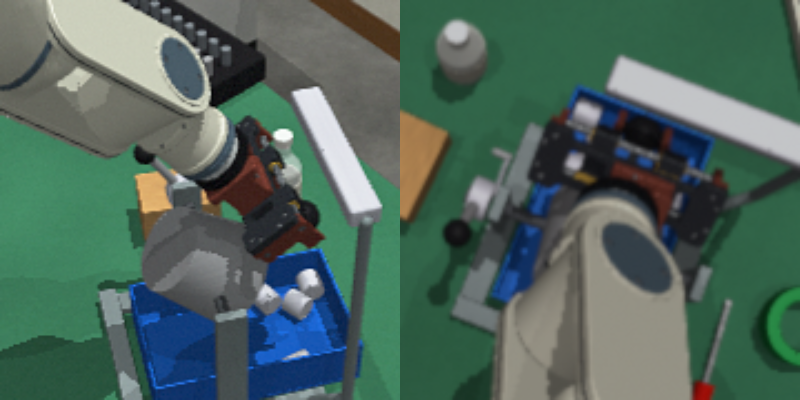

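Spacers are sliding out into the bin, with the pot at its stop. I'll hold a bit longer.

>>> servo_tool --pt "0 0 0 0 0 0 -1" --pt "0 0 0 0 0 0 -1" --pt "0 0 0 0 0 0 -1" --pt "0 0 0 0 0 0 -1" --pt "0 0 0 0 0 0 -1" --pt "0 0 0 0 0 0 -1" --pt "0 0 0 0 0 0 -1" --pt "0 0 0 0 0 0 -1" --pt "0 0 0 0 0 0 -1" --pt "0 0 0 0 0 0 -1" --pt "0 0 0 0 0 0 -1" --pt "0 0 0 0 0 0 -1" --pt "0 0 0 0 0 0 -1" --pt "0 0 0 0 0 0 -1" --pt "0 0 0 0 0 0 -1" --pt "0 0 0 0 0 0 -1" --pt "0 0 0 0 0 0 -1" --pt "0 0 0 0 0 0 -1"

```text
t: 11.07
ee_pos: [660.3, -96.3, 196.6]
orientation: [0.481, 2.427, -0.167]
ft_force: [2.4, -8.6, -0.0]
width: 38.9
grasp_force: 30.0
```

```bash
python3 - <<'E'
from h import *
look()
for n in('side','top'):
    d=snap(n);hsv=cv2.cvtColor(d['image'],cv2.COLOR_RGB2HSV)
    m=((hsv[...,1]<45)&(hsv[...,2]>150)).astype(np.uint8)
    k,l,s,c=cv2.connectedComponentsWithStats(m)
    for i in range(1,k):
        P=onz(d,*c[i],20); Q=C().T@(P-np.r_[ORG,0])
        if s[i,4]>12 and abs(Q[1])<90 and -90<Q[0]<190: print(n,s[i],np.round(c[i]),'cradle@z20',np.round(Q[:2]))
# return rows: q 2.3 -> 0
qs=np.linspace(2.3,0,46)
Lf=lambda q:38.5-20*max(0,(1.9-q)/1.9)
for k in range(3):
    a=qs[15*k];M0=tool(Lf(a));b0=w(ball(a))+M0[:,2]*19
    for q in qs[15*k+1:15*k+16]: print([*row(w(ball(q)),Lf(q),1,b0,M0).tolist(),-1],end=',')
    print()
E
```

```text
hough None
t 11.0667 w 38.92058895125509 F [ 2.4 -8.6 -0. ] lean 38.66044736864491 grasp [113.85600685  -1.28032207 211.46640436]
side [355 241   8   9  57] [358. 245.] cradle@z20 [153.  71.]
side [336 248   9   8  47] [340. 252.] cradle@z20 [91. 60.]
side [348 250  12  10  66] [353. 254.] cradle@z20 [127.  41.]
side [323 259   8   5  19] [327. 261.] cradle@z20 [46. 36.]
side [350 278   8   3  14] [354. 279.] cradle@z20 [102. -47.]
top [340 181  10   8  51] [344. 184.] cradle@z20 [155.  62.]
top [337 203   5   5  21] [339. 205.] cradle@z20 [92. 54.]
top [345 220  25  11  72] [358. 223.] cradle@z20 [ 61. -18.]
top [354 248  17  12  41] [361. 254.] cradle@z20 [-19. -58.]
[-0.2, 0.1, 0.6, 0.0, 0.0, 0.0, -1],[-0.5, 0.2, 1.2, 0.0, 0.0, 0.0, -1],[-0.8, 0.3, 1.7, 0.0, 0.0, 0.0, -1],[-1.1, 0.4, 2.3, 0.0, 0.0, 0.0, -1],[-1.4, 0.6, 2.8, 0.0, 0.0, 0.0, -1],[-1.8, 0.7, 3.3, 0.0, 0.0, 0.0, -1],[-2.1, 0.9, 3.8, 0.0, 0.0, 0.0, -1],[-2.6, 1.1, 4.3, 0.0, 0.1, 0.0, -1],[-3.0, 1.2, 4.7, 0.2, 0.6, -0.0, -1],[-3.5, 1.4, 5.1, 0.4, 1.1, -0.0, -1],[-3.9, 1.6, 5.5, 0.6, 1.6, 0.0, -1],[-4.4, 1.8, 5.8, 0.9, 2.
[... 530 characters left out ...]
1, 2.9, 0.8, 2.5, 6.0, 0.0, -1],[-7.7, 3.2, 0.7, 2.7, 6.5, 0.0, -1],[-8.3, 3.4, 0.5, 2.9, 7.0, -0.0, -1],[-8.9, 3.6, 0.3, 3.1, 7.5, -0.0, -1],
[-0.6, 0.2, -0.2, 0.2, 0.5, 0.0, -1],[-1.1, 0.5, -0.5, 0.4, 1.0, 0.0, -1],[-1.7, 0.7, -0.8, 0.6, 1.5, 0.0, -1],[-2.2, 0.9, -1.1, 0.8, 2.0, 0.0, -1],[-2.7, 1.1, -1.5, 1.0, 2.5, 0.0, -1],[-3.2, 1.3, -1.8, 1.2, 3.0, 0.0, -1],[-3.7, 1.5, -2.2, 1.4, 3.5, -0.0, -1],[-4.2, 1.7, -2.7, 1.6, 4.0, 0.0, -1],[-4.6, 1.9, -3.1, 1.8, 4.5, 0.0, -1],[-5.0, 2.1, -3.6, 2.0, 5.0, 0.0, -1],[-5.4, 2.2, -4.1, 2.3, 5.5, 0.0, -1],[-5.8, 2.4, -4.6, 2.5, 6.0, 0.0, -1],[-6.1, 2.5, -5.1, 2.7, 6.5, 0.0, -1],[-6.5, 2.7, -5.7, 2.9, 7.0, 0.0, -1],[-6.8, 2.8, -6.2, 3.1, 7.5, -0.0, -1],
```

>>> servo_tool --pt "-0.2 0.1 0.6 0 0 0 -1" --pt "-0.5 0.2 1.2 0 0 0 -1" --pt "-0.8 0.3 1.7 0 0 0 -1" --pt "-1.1 0.4 2.3 0 0 0 -1" --pt "-1.4 0.6 2.8 0 0 0 -1" --pt "-1.8 0.7 3.3 0 0 0 -1" --pt "-2.1 0.9 3.8 0 0 0 -1" --pt "-2.6 1.1 4.3 0 0.1 0 -1" --pt "-3.0 1.2 4.7 0.2 0.6 0 -1"

```text
t: 11.97
ee_pos: [628.5, -83.3, 242.4]
orientation: [0.482, 2.441, -0.165]
ft_force: [-1.0, -3.4, -3.8]
width: 38.5
grasp_force: 30.0
```

```bash
cat >> h.py <<'E'
def whites():
  for n in('side','top'):
    d=snap(n);hsv=cv2.cvtColor(d['image'],cv2.COLOR_RGB2HSV)
    m=((hsv[...,1]<45)&(hsv[...,2]>150)).astype(np.uint8)
    k,l,s,c=cv2.connectedComponentsWithStats(m)
    for i in range(1,k):
        P=onz(d,*c[i],20); Q=C().T@(P-np.r_[ORG,0])
        if s[i,4]>12 and abs(Q[1])<90 and -90<Q[0]<190: print(n,s[i],np.round(c[i]),'cradle@z20',np.round(Q[:2]))
E
python3 -c "
from h import *
look();whites()"
```

```text
hough None
t 11.9667 w 38.4929764748011 F [-1.  -3.4 -3.8] lean 37.86020774394342 grasp [ 79.73408351  -1.3970944  257.44019941]
side [355 241   8   9  56] [358. 245.] cradle@z20 [153.  71.]
side [335 248  10  10  67] [339. 252.] cradle@z20 [88. 59.]
side [348 250  12  11  75] [353. 255.] cradle@z20 [126.  40.]
side [317 259  14   6  37] [323. 262.] cradle@z20 [35. 37.]
side [350 278   8   3  14] [354. 279.] cradle@z20 [102. -47.]
top [340 181  10   8  52] [344. 184.] cradle@z20 [154.  61.]
top [346 193   8   6  39] [349. 196.] cradle@z20 [129.  36.]
top [341 233  25  11  90] [354. 236.] cradle@z20 [ 21. -22.]
top [333 246  12   5  31] [339. 248.] cradle@z20 [-26.   8.]
top [357 266  11  15  27] [361. 273.] cradle@z20 [-69. -77.]
```

All five spacers are in the bin. Swinging back.

>>> servo_tool --pt "-0.5 0.2 0.4 0.2 0.5 0 -1" --pt "-0.9 0.4 0.8 0.4 1 0 -1" --pt "-1.4 0.6 1.1 0.7 1.5 0 -1" --pt "-1.9 0.8 1.5 0.9 2 0 -1" --pt "-2.5 1.0 1.8 1.1 2.5 0 -1" --pt "-3.0 1.3 2.0 1.3 3.0 0 -1" --pt "-3.6 1.5 2.2 1.5 3.5 0 -1" --pt "-4.1 1.8 2.5 1.7 4 0 -1" --pt "-4.7 2.0 2.6 1.9 4.5 0 -1" --pt "-5.3 2.2 2.8 2.1 5 0 -1" --pt "-5.9 2.5 2.9 2.3 5.5 0 -1" --pt "-6.5 2.7 3.0 2.5 6 0 -1" --pt "-7.1 3.0 3.1 2.7 6.5 0 -1" --pt "-7.7 3.2 3.1 2.9 7 0 -1"

```text
t: 13.28
ee_pos: [551.5, -51.7, 273.4]
orientation: [0.507, 2.57, -0.138]
ft_force: [0.3, -6.5, -5.7]
width: 38.5
grasp_force: 30.0
```

```bash
python3 -c "
from h import *
look(pic='w6.png')
d=cv2.imread('pics/w6.png').max(2)[150:290:4,318]; print(d.tolist()); 
e=cv2.imread('pics/w6.png').max(2)
for r in range(180,280,10): print(r, e[r,250:390:6].tolist())
"
```

```text
hough None
t 13.2833 w 38.47930999932574 F [ 0.3 -6.5 -5.7] lean 30.28642599664895 grasp [ -1.43917299  -1.35343347 289.82758571]
[139, 138, 136, 136, 138, 136, 74, 74, 74, 73, 73, 74, 74, 72, 73, 73, 74, 73, 73, 66, 54, 57, 60, 63, 63, 63, 60, 58, 55, 54, 53, 55, 60, 67, 68]
180 [200, 208, 212, 213, 212, 153, 153, 201, 145, 139, 85, 74, 73, 110, 134, 133, 131, 197, 134, 133, 189, 205, 199, 191]
190 [213, 210, 213, 218, 215, 209, 197, 203, 207, 199, 76, 73, 73, 97, 134, 142, 198, 201, 199, 218, 216, 207, 205, 212]
200 [210, 209, 208, 209, 208, 205, 202, 204, 201, 205, 77, 73, 72, 120, 206, 205, 205, 207, 206, 207, 208, 208, 210, 209]
210 [207, 209, 209, 206, 207, 204, 204, 201, 204, 202, 72, 72, 72, 104, 205, 205, 205, 206, 206, 207, 207, 207, 206, 206]
220 [209, 207, 199, 104, 111, 199, 201, 200, 201, 201, 70, 73, 72, 85, 203, 204, 203, 204, 201, 110, 114, 200, 201, 201]
230 [207, 200, 85, 83, 76, 81, 197, 196, 192, 74, 52, 53, 55, 57, 106, 199, 201, 198, 80, 84, 88, 91, 196, 194]
240 [148, 87, 85, 84, 61, 67, 186, 57, 58, 59, 60, 61, 62, 64, 67, 70, 71, 193, 79, 80, 85, 87, 88, 194]
250 [90, 88, 88, 68, 65, 63, 61, 61, 62, 63, 62, 63, 63, 63, 64, 64, 64, 65, 65, 65, 69, 77, 75, 75]
260 [93, 92, 87, 67, 64, 63, 63, 61, 60, 58, 59, 58, 56, 54, 54, 52, 51, 48, 47, 50, 49, 72, 72, 72]
270 [90, 88, 64, 60, 58, 57, 56, 53, 50, 50, 52, 53, 52, 50, 48, 45, 45, 41, 40, 42, 41, 43, 71, 72]
```

The dome top is at row 228, so the ball lags about 6 mm forward in the pads. A quick regrip with bias, then on.

>>> servo_tool --pt "0 0 0 0 0 0 0.2" --pt "0 0 0 0 0 0 0.2" --pt "0.4 -0.2 0.3 0 0 0 0.2" --pt "0.8 -0.3 0.5 0 0 0 0.2" --pt "0.8 -0.3 0.5 0 0 0 -1" --pt "0.8 -0.3 0.5 0 0 0 -1" --pt "0.8 -0.3 0.5 0 0 0 -1" --pt "0.8 -0.3 0.5 0 0 0 -1" --pt "0.2 0.0 0.5 0.2 0.5 0 -1" --pt "-0.4 0.2 0.4 0.4 1 0 -1" --pt "-1.0 0.5 0.4 0.6 1.5 0 -1" --pt "-1.6 0.7 0.2 0.9 2 0 -1" --pt "-2.2 1.0 0.1 1.1 2.5 0 -1" --pt "-2.8 1.2 -0.1 1.3 3 0 -1" --pt "-3.4 1.4 -0.3 1.5 3.5 0 -1" --pt "-4.0 1.6 -0.5 1.7 4 0 -1" --pt "-4.5 1.9 -0.8 1.9 4.5 0 -1" --pt "-5.1 2.1 -1.1 2.1 5 0 -1" --pt "-5.6 2.3 -1.4 2.3 5.5 0 -1" --pt "-6.1 2.5 -1.8 2.5 6 0 -1"

```text
t: 15.0
ee_pos: [491.6, -27.0, 257.3]
orientation: [0.528, 2.677, -0.112]
ft_force: [-7.7, -6.1, 13.0]
width: 39.0
grasp_force: 30.0
```

```bash
python3 -c "
from h import *
look(pic='w7.png')
e=cv2.imread('pics/w7.png').max(2)
for r in range(150,280,10): print(r, e[r,250:390:6].tolist())
"
```

```text
hough None
t 15.0 w 38.96373908109809 F [-7.7 -6.1 13. ] lean 23.981295845052927 grasp [-64.39474956  -1.32911    274.68965795]
150 [134, 152, 150, 165, 165, 166, 170, 172, 175, 176, 177, 151, 144, 146, 163, 161, 156, 151, 150, 146, 141, 131, 196, 138]
160 [133, 133, 153, 161, 167, 173, 170, 171, 173, 172, 161, 146, 142, 141, 159, 159, 156, 155, 154, 151, 141, 132, 136, 136]
170 [130, 145, 156, 162, 165, 168, 172, 173, 176, 177, 167, 150, 146, 156, 164, 162, 161, 162, 149, 149, 142, 135, 133, 135]
180 [131, 153, 157, 164, 168, 168, 174, 173, 172, 164, 162, 143, 151, 154, 159, 158, 157, 156, 155, 153, 162, 151, 139, 184]
190 [176, 157, 161, 163, 166, 171, 171, 173, 171, 160, 162, 153, 151, 142, 157, 156, 161, 182, 178, 171, 167, 156, 144, 254]
200 [148, 164, 170, 171, 171, 184, 170, 169, 171, 172, 173, 153, 143, 154, 160, 158, 161, 179, 178, 170, 168, 158, 150, 170]
210 [153, 164, 174, 177, 187, 189, 189, 173, 171, 143, 66, 46, 47, 78, 160, 166, 161, 180, 179, 175, 167, 160, 151, 137]
220 [155, 169, 169, 109, 115, 182, 186, 45, 44, 46, 46, 46, 45, 46, 47, 48, 54, 179, 171, 109, 112, 159, 153, 142]
230 [162, 167, 85, 85, 80, 46, 46, 46, 47, 47, 47, 49, 49, 51, 53, 55, 58, 62, 67, 91, 93, 95, 150, 143]
240 [161, 85, 84, 84, 49, 48, 49, 51, 51, 53, 53, 56, 57, 58, 59, 62, 64, 66, 67, 72, 92, 92, 92, 141]
250 [83, 85, 84, 61, 51, 53, 55, 55, 56, 58, 60, 61, 61, 60, 59, 61, 60, 60, 59, 59, 77, 86, 87, 86]
260 [84, 84, 82, 53, 53, 56, 57, 58, 57, 60, 61, 65, 62, 59, 56, 54, 53, 51, 49, 48, 47, 81, 83, 82]
270 [84, 84, 52, 52, 51, 56, 57, 56, 56, 58, 63, 69, 66, 57, 51, 50, 48, 47, 55, 41, 42, 47, 80, 81]
```

>>> servo_tool --pt "-0.4 0.2 -0.2 0 0 0 -1" --pt "-0.8 0.3 -0.5 0.2 0.5 0 -1" --pt "-1.3 0.5 -0.9 0.4 1 0 -1" --pt "-1.8 0.7 -1.3 0.6 1.5 0 -1" --pt "-2.2 0.9 -1.7 0.8 2 0 -1" --pt "-2.6 1.1 -2.2 1 2.5 0 -1" --pt "-3.0 1.2 -2.7 1.2 3 0 -1" --pt "-3.4 1.4 -3.2 1.4 3.5 0 -1" --pt "-3.7 1.5 -3.7 1.6 4 0 -1" --pt "-4.1 1.7 -4.3 1.8 4.5 0 -1" --pt "-4.4 1.8 -4.9 2 5 0 -1" --pt "-4.6 1.9 -5.4 2 5 0 -1" --pt "-4.8 2.0 -5.8 2 5 0 -1" --pt "-4.8 2.0 -5.8 2 5 0 -1" --pt "-4.8 2.0 -5.8 2 5 0 -1"

```text
t: 16.3
ee_pos: [445.4, -7.9, 201.0]
orientation: [0.544, 2.765, -0.091]
ft_force: [-6.2, -16.9, 20.5]
width: 38.8
grasp_force: 30.0
```

```bash
python3 -c "
from h import *
look(pic='w8.png')
e=cv2.imread('pics/w8.png').max(2)
for r in range(200,280,10): print(r, e[r,250:390:6].tolist())
"
```

```text
hough None
t 16.3 w 38.78621557262635 F [ -6.2 -16.9  20.5] lean 18.83733417377762 grasp [-112.79931776   -1.21187964  218.95358485]
200 [161, 254, 254, 254, 254, 254, 253, 180, 180, 179, 178, 178, 177, 176, 176, 178, 208, 219, 230, 255, 255, 255, 253, 205]
210 [147, 236, 205, 237, 205, 243, 228, 229, 183, 180, 177, 170, 176, 176, 176, 176, 189, 235, 236, 233, 237, 245, 253, 160]
220 [144, 178, 173, 115, 122, 201, 203, 198, 174, 159, 150, 145, 145, 151, 165, 175, 198, 193, 198, 119, 125, 246, 252, 164]
230 [140, 172, 84, 84, 78, 84, 139, 138, 88, 72, 73, 76, 78, 81, 85, 127, 149, 150, 110, 115, 120, 125, 246, 166]
240 [137, 85, 84, 83, 73, 78, 83, 75, 78, 78, 81, 82, 86, 89, 91, 95, 100, 134, 107, 111, 114, 115, 115, 157]
250 [84, 84, 83, 73, 74, 74, 76, 77, 79, 79, 80, 80, 82, 82, 83, 84, 86, 86, 86, 88, 87, 88, 86, 84]
260 [85, 84, 82, 69, 70, 71, 71, 69, 70, 68, 68, 67, 66, 65, 64, 63, 63, 62, 61, 63, 62, 83, 84, 84]
270 [83, 84, 61, 59, 57, 61, 60, 61, 59, 53, 55, 54, 53, 50, 53, 50, 53, 51, 51, 49, 49, 50, 84, 83]
```

Force suggests the pot is at its stop. Releasing, backing off and checking the ball position.

>>> servo_tool --pt "0 0 0 0 0 0 1" --pt "0 0 0 0 0 0 1" --pt "0 0 0 0 0 0 1" --pt "0 0 0 0 0 0 1" --pt "-0.6 0.2 1.5 0 0 0 1" --pt "-1.2 0.5 3.5 0 0 0 1" --pt "-1.8 0.7 5.5 0 0 0 1" --pt "-2.4 1 7.5 0 0 0 1" --pt "-3 1.2 9.5 0 0 0 1" --pt "-5 4 11 0 0 0 1" --pt "-7 8 12 0 0 0 1" --pt "-9 12 12 0 0 0 1" --pt "-9 14 12 0 0 0 1" --pt "-9 14 12 0 0 0 1"

```text
t: 17.52
ee_pos: [353.1, 138.0, 319.1]
orientation: [0.539, 2.77, -0.083]
ft_force: [0.8, 0.1, -0.0]
width: 87.5
grasp_force: 0.0
```

```bash
python3 - <<'E'
from h import *
import pickle
D={n:snap(n,n+'5.png') for n in('side','top')}
o=ctrl.get_obs();print(o['t'],o['ee_pos'],o['qpos'].round(2))
def blobs(n,box):
    im=D[n]['image'];m=(im.max(2)<45).astype(np.uint8)
    k,l,s,c=cv2.connectedComponentsWithStats(m)
    for i in range(1,k):
        if s[i,4]>40 and box[0]<c[i][0]<box[1] and box[2]<c[i][1]<box[3]: print(n,s[i],c[i].round(1))
blobs('top',(250,410,190,310));blobs('side',(230,400,150,300))
whites()
# bin, bystanders change vs start
D0=pickle.load(open('d0.pkl','rb'))
df=np.abs(D['side']['image'].astype(int)-D0['side']['image']).max(2)>60
a=D['side']['image'][160:320,220:420];b=D['top']['image'][140:300,250:450]
cv2.imwrite('pics/st5.png',np.hstack([cv2.resize(a,(400,320)),cv2.resize(b,(400,320))])[:,:,::-1])
E
```

```text
17.6167 [353.32534218 134.90716025 318.40618923] [ 0.54 -0.19  2.15 -0.3   1.01 -0.5 ]
top [288 228  11  11  95] [292.7 232.9]
top [378 253   8   7  43] [381.2 256.4]
top [325 271  17  17 209] [333.1 279.2]
side [280 184  10  10  68] [284.6 188.7]
side [262 224  16  16 175] [269.2 231.9]
side [355 241   8   9  57] [358. 245.] cradle@z20 [153.  71.]
side [334 248  11  10  72] [338. 252.] cradle@z20 [87. 60.]
side [348 250  12  11  76] [353. 255.] cradle@z20 [126.  39.]
side [317 259  14   6  43] [323. 261.] cradle@z20 [36. 37.]
side [350 278   8   3  13] [354. 279.] cradle@z20 [102. -47.]
top [340 181  10   8  52] [344. 184.] cradle@z20 [154.  61.]
top [346 193  10   7  55] [350. 196.] cradle@z20 [129.  33.]
top [335 202  10   8  73] [339. 206.] cradle@z20 [90. 53.]
top [374 213   8   9  63] [377. 217.] cradle@z20 [ 99. -64.]
top [331 226  32  30 710] [346. 241.] cradle@z20 [ 1. -4.]
```

The ball is back at exactly its starting pixels. The pot shows only its bright empty floor, and five spacers are in the bin. Next is the lock knob.

```bash
python3 - <<'E'
from h import *
o=ctrl.get_obs();R0=R.from_rotvec(o['orientation']).as_matrix()
K=knob(0.14);print(K,w(K),o['ee_pos'],'lean',np.degrees(np.arccos(-R0[2,2])))
print('hover',row(w(K),25,1,o['ee_pos'],R0,back=85))
E
```

```text
[-45.01619939 132.         242.10091395] [553.04898014  91.9026334  242.10091395] [353.62163683 133.33752547 318.24216166] lean 18.5195993352943
hover [17.4 -3.1 -1.6 -2.5 -6.  -0. ]
```

>>> servo_tool --pt "2 -0.3 0 -0.3 -0.7 0 1" --pt "4 -0.7 0 -0.6 -1.4 0 1" --pt "6.5 -1.2 0 -1 -2.2 0 1" --pt "9 -1.6 0 -1.3 -3 0 1" --pt "11.5 -2 0 -1.6 -4 0 1" --pt "14 -2.5 -0.5 -2 -5 0 1" --pt "16 -2.9 -1 -2.3 -5.5 0 1" --pt "17.4 -3.1 -1.6 -2.5 -6 0 1" --pt "17.4 -3.1 -1.6 -2.5 -6 0 1" --pt "17.4 -3.1 -1.6 -2.5 -6 0 1" --pt "17.4 -3.1 -1.6 -2.5 -6 0 1"

```text
t: 18.63
ee_pos: [527.2, 101.7, 302.4]
orientation: [0.527, 2.66, -0.117]
ft_force: [0.3, 0.6, -0.6]
width: 87.4
grasp_force: 0.0
```

```bash
python3 - <<'E'
from h import *
o=ctrl.get_obs();R0=R.from_rotvec(o['orientation']).as_matrix()
d=snap('wrist','w9.png');T=np.eye(4);T[:3,:3]=R0;T[:3,3]=o['ee_pos'];d['extrinsics']=T@np.array(d['tool_from_camera'])
for q in(0,.07,.14,.2,1.5):print(q,np.round(proj(d,w(knob(q)))))
m=(d['image'].max(2)<60).astype(np.uint8);m[255:]=0
k,l,s,c=cv2.connectedComponentsWithStats(m)
for i in range(1,k):
    if s[i,4]>100 : print(s[i],c[i].round(1))
print(o['ee_pos'],np.degrees(np.arccos(-R0[2,2])))
for b in(8,): print(row(w(knob(.14)),25,1,o['ee_pos'],R0,back=b))
E
```

```text
0 [320. 189.]
0.07 [320. 197.]
0.14 [320. 206.]
0.2 [320. 213.]
1.5 [319. 281.]
[  65   74   74   65 2268] [109.9 102.1]
[ 501  126  139  129 7257] [586.5 185.9]
[617 216  21  16 152] [627.  223.4]
[205 226  28  29 454] [222.5 244. ]
[  10  245  126   10 1002] [ 75.8 250.3]
[527.17039918 101.72027809 302.41929413] 24.991129993443476
[ 3.  -1.2 -7.  -0.  -0.   0.1]
```

View pics/w9.png

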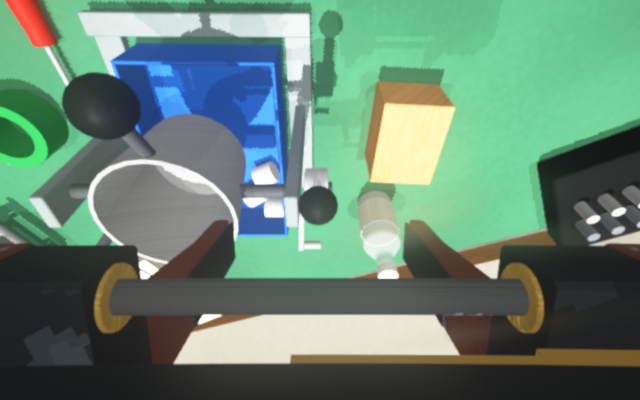

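The pot is empty. The knob is at (318,205), against a prediction of (320,206) at lock = 0.14. Descending and gripping.

>>> servo_tool --pt "0.4 -0.2 -1 0 0 0 0.4" --pt "0.9 -0.4 -2 0 0 0 0.4" --pt "1.3 -0.5 -3 0 0 0 0.4" --pt "1.7 -0.7 -4 0 0 0 0.4" --pt "2.1 -0.9 -5 0 0 0 0.4" --pt "2.6 -1 -6 0 0 0 0.4" --pt "3 -1.2 -7 0 0 0 0.4" --pt "3 -1.2 -7 0 0 0 0.4" --pt "3 -1.2 -7 0 0 0 -1" --pt "3 -1.2 -7 0 0 0 -1" --pt "3 -1.2 -7 0 0 0 -1" --pt "3 -1.2 -7 0 0 0 -1" --pt "3 -1.2 -7 0 0 0 -1" --pt "3 -1.2 -7 0 0 0 -1"

```text
t: 19.85
ee_pos: [556.1, 89.2, 232.4]
orientation: [0.525, 2.661, -0.122]
ft_force: [-5.4, -5.1, 6.9]
width: 26.6
grasp_force: 30.0
```

```bash
python3 - <<'E'
from h import *
o=ctrl.get_obs();print(o['t'],o['width'],o['grasp_force'],o['ft_force'].round(1))
qs=np.linspace(.14,1.53,23);Lf=lambda q:25+15*(q-.14)/1.39
for a,b in((0,15),(15,22)):
    M0=tool(Lf(qs[a]));b0=w(knob(qs[a]))+M0[:,2]*11
    for q in qs[a+1:b+1]: print([*row(w(knob(q)),Lf(q),1,b0,M0,back=8).tolist(),-1],end=',')
    print()
E
```

```text
19.85 26.572755394690503 30.016603767871857 [-5.4 -5.1  6.9]
[0.4, -0.2, 0.3, -0.3, -0.6, 0.0, -1],[0.9, -0.4, 0.5, -0.5, -1.3, 0.0, -1],[1.4, -0.6, 0.7, -0.8, -1.9, 0.0, -1],[1.8, -0.8, 0.9, -1.0, -2.5, 0.0, -1],[2.3, -1.0, 1.1, -1.3, -3.2, 0.0, -1],[2.8, -1.2, 1.2, -1.6, -3.8, 0.0, -1],[3.3, -1.4, 1.3, -1.8, -4.4, 0.0, -1],[3.8, -1.6, 1.3, -2.1, -5.0, 0.0, -1],[4.3, -1.8, 1.3, -2.3, -5.7, 0.0, -1],[4.8, -2.0, 1.3, -2.6, -6.3, 0.0, -1],[5.4, -2.2, 1.3, -2.9, -6.9, 0.0, -1],[5.9, -2.4, 1.2, -3.1, -7.6, 0.0, -1],[6.3, -2.6, 1.1, -3.4, -8.2, 0.0, -1],[6.8, -2.8, 0.9, -3.6, -8.8, 0.0, -1],[7.3, -3.0, 0.8, -3.9, -9.5, 0.0, -1],
[0.5, -0.2, -0.2, -0.3, -0.6, -0.0, -1],[0.9, -0.4, -0.5, -0.5, -1.3, -0.0, -1],[1.3, -0.6, -0.7, -0.8, -1.9, -0.0, -1],[1.8, -0.7, -1.0, -1.0, -2.5, 0.0, -1],[2.2, -0.9, -1.4, -1.3, -3.2, 0.0, -1],[2.5, -1.0, -1.7, -1.6, -3.8, 0.0, -1],[2.9, -1.2, -2.1, -1.8, -4.4, -0.0, -1],
```

>>> servo_tool --pt "0.4 -0.2 0.3 -0.3 -0.6 0 -1" --pt "0.9 -0.4 0.5 -0.5 -1.3 0 -1" --pt "1.4 -0.6 0.7 -0.8 -1.9 0 -1" --pt "1.8 -0.8 0.9 -1 -2.5 0 -1" --pt "2.3 -1.0 1.1 -1.3 -3.2 0 -1" --pt "2.8 -1.2 1.2 -1.6 -3.8 0 -1" --pt "3.3 -1.4 1.3 -1.8 -4.4 0 -1" --pt "3.8 -1.6 1.3 -2.1 -5 0 -1" --pt "4.3 -1.8 1.3 -2.3 -5.7 0 -1" --pt "4.8 -2.0 1.3 -2.6 -6.3 0 -1" --pt "5.4 -2.2 1.3 -2.9 -6.9 0 -1" --pt "5.9 -2.4 1.2 -3.1 -7.6 0 -1" --pt "6.3 -2.6 1.1 -3.4 -8.2 0 -1" --pt "6.8 -2.8 0.9 -3.6 -8.8 0 -1" --pt "7.3 -3.0 0.8 -3.9 -9.5 0 -1"

```text
t: 21.1
ee_pos: [629.9, 58.9, 240.9]
orientation: [0.492, 2.484, -0.16]
ft_force: [-4.1, -7.6, 2.2]
width: 26.6
grasp_force: 30.0
```

Smooth, with low force. Finishing the turn.

>>> servo_tool --pt "0.5 -0.2 -0.2 -0.3 -0.6 0 -1" --pt "0.9 -0.4 -0.5 -0.5 -1.3 0 -1" --pt "1.3 -0.6 -0.7 -0.8 -1.9 0 -1" --pt "1.8 -0.7 -1.0 -1 -2.5 0 -1" --pt "2.2 -0.9 -1.4 -1.3 -3.2 0 -1" --pt "2.5 -1.0 -1.7 -1.6 -3.8 0 -1" --pt "2.9 -1.2 -2.1 -1.8 -4.4 0 -1" --pt "3.2 -1.3 -2.4 -1.8 -4.4 0 -1" --pt "3.2 -1.3 -2.4 -1.8 -4.4 0 -1" --pt "3.2 -1.3 -2.4 -1.8 -4.4 0 -1"

```text
t: 21.93
ee_pos: [661.9, 45.8, 217.6]
orientation: [0.477, 2.402, -0.177]
ft_force: [-7.2, -7.2, 7.7]
width: 26.4
grasp_force: 30.0
```

```bash
python3 - <<'E'
from h import *
o=ctrl.get_obs();R0=R.from_rotvec(o['orientation']).as_matrix();g=C().T@(o['ee_pos']-R0[:,2]*11-np.r_[ORG,0]);print(g,'q est',np.radians(40)+np.arctan2(g[0],g[2]-170),'target',knob(1.5),np.hypot(g[0],g[2]-170))
print('z tool world',R0[:,2])
E
```

```text
[ 66.07867058 130.79877833 225.99421428] q est 1.565952832678508 target [ 61.08580205 132.         229.10604696] 86.61260149658804
z tool world [ 0.59476011 -0.24832433 -0.76458841]
```

>>> servo_tool --pt "0.2 -0.1 -0.2 0 0 0 -1" --pt "0.4 -0.2 -0.4 0 0 0 -1" --pt "0.5 -0.2 -0.5 0 0 0 -1" --pt "0.5 -0.2 -0.5 0 0 0 -1"

```text
t: 22.27
ee_pos: [666.2, 44.1, 214.1]
orientation: [0.477, 2.401, -0.177]
ft_force: [-23.4, -3.1, 24.9]
width: 26.4
grasp_force: 30.0
```

The force rose to about 34 N, so the lock is on its stop. Releasing and retreating.

>>> servo_tool --pt "-0.3 0.1 0.3 0 0 0 -1" --pt "-0.3 0.1 0.3 0 0 0 0.4" --pt "-0.3 0.1 0.3 0 0 0 0.4" --pt "-0.3 0.1 0.3 0 0 0 0.4" --pt "-0.3 0.1 0.3 0 0 0 0.4" --pt "-1.5 0.6 1.8 0 0 0 0.4" --pt "-3 1.2 3.7 0 0 0 0.4" --pt "-4.5 1.9 5.7 0 0 0 0.4" --pt "-6 2.5 7.7 0 0 0 0.4" --pt "-8 3.3 10 0 0 0 0.4" --pt "-11 5 12 0 0 0 0.4" --pt "-14 7 13 0 0 0 0.4" --pt "-18 9 13 0 0 0 0.4" --pt "-22 12 13 0 0 0 0.4" --pt "-25 15 13 0 0 0 0.4" --pt "-25 15 13 0 0 0 0.4" --pt "-25 15 13 0 0 0 0.4"

```text
t: 23.68
ee_pos: [416.2, 198.5, 341.8]
orientation: [0.468, 2.405, -0.168]
ft_force: [-0.8, -0.3, 0.7]
width: 61.6
grasp_force: 0.0
```

```bash
python3 - <<'E'
from h import *
import pickle
D={n:snap(n,n+'9.png') for n in('side','top')};D0=pickle.load(open('d0.pkl','rb'))
print(ctrl.get_obs()['ee_pos'])
for n in D:
    print(n,'pred knob',[ (q,np.round(proj(D[n],w(knob(q))),1).tolist()) for q in(1.4,1.5)])
    m=(D[n]['image'].max(2)<45).astype(np.uint8);k,l,s,c=cv2.connectedComponentsWithStats(m)
    for i in range(1,k):
        if s[i,4]>30 and 250<c[i][0]<410 and 150<c[i][1]<300: print(s[i],c[i].round(1))
# bin / bystander shift
def cen(d,lo,hi,box):
    m=cv2.inRange(cv2.cvtColor(d['image'],cv2.COLOR_RGB2HSV),lo,hi);x0,x1,y0,y1=box;M=m[y0:y1,x0:x1];r=cv2.minAreaRect(np.argwhere(M)[:,::-1].astype(np.float32));return np.round([*r[0],*r[1],r[2]],1)
for nm,a in dict(bin=((105,120,60),(125,255,255),(280,410,160,300)),tape=((60,200,60),(75,255,255),(410,455,250,290)),red=((0,180,80),(8,255,255),(370,410,255,335)),carton=((8,100,60),(22,255,255),(245,292,180,232))).items():
    try: print(nm,cen(D0['top'],*a),cen(D['top'],*a))
    except Exception as e: print(nm,e)
whites()
E
```

```text
[417.77328061 196.57611123 341.68518577]
side pred knob [(1.4, [320.7, 183.6]), (1.5, [322.9, 184.8])]
[318 181   9   9  63] [321.8 185.1]
[262 224  16  16 175] [269.2 231.9]
top pred knob [(1.4, [307.8, 195.0]), (1.5, [308.8, 193.0])]
[304 189  10  11  83] [308.6 194.1]
[378 253   8   7  42] [381.1 256.5]
[325 271  17  17 207] [333.1 279.2]
bin [71.2 66.8 61.9 92.4 21.5] [71.2 66.8 61.9 92.4 21.5]
tape [19.1 20.  26.5 21.   9.5] [18.7 18.8 24.7 26.2 76. ]
red [16.5 55.   8.6 35.1 16.7] [16.5 55.   8.6 35.1 16.7]
carton [23.7 24.8 30.  39.2 25. ] [23.8 24.9 30.  39.4 26.6]
side [355 241   8   9  56] [358. 245.] cradle@z20 [153.  71.]
side [334 248  11  10  71] [339. 252.] cradle@z20 [87. 60.]
side [348 250  12  11  76] [353. 255.] cradle@z20 [126.  39.]
side [317 259  14   6  43] [323. 261.] cradle@z20 [36. 37.]
side [350 278   8   3  14] [354. 279.] cradle@z20 [102. -47.]
top [340 181  10   8  52] [344. 184.] cradle@z20 [154.  61.]
top [346 193  10   7  58] [350. 196.] cradle@z20 [129.  33.]
top [335 202  10   8  75] [339. 206.] cradle@z20 [90. 53.]
top [374 213   8  10  65] [377. 217.] cradle@z20 [ 99. -64.]
top [331 226  32  30 736] [346. 241.] cradle@z20 [ 0. -3.]
```

The knob reads about 1.45–1.5. My small back-off before opening may have dragged it, so I'll regrip, press it to the stop and release under load.

>>> servo_tool --pt "3 -3 0 0 0 0 0.4" --pt "7 -6 0 0 0 0 0.4" --pt "11 -8 0 0 0 0 0.4" --pt "14 -10 -1 0 0 0 0.4" --pt "17 -11.7 -3 0 0 0 0.4" --pt "19 -12.5 -5.3 0 0 0 0.4" --pt "20.5 -13.1 -7.3 0 0 0 0.4" --pt "22 -13.8 -9.3 0 0 0 0.4" --pt "23.5 -14.4 -11.2 0 0 0 0.4" --pt "24.5 -14.8 -12.5 0 0 0 0.4" --pt "24.5 -14.8 -12.5 0 0 0 0.4" --pt "24.5 -14.8 -12.5 0 0 0 -1" --pt "24.5 -14.8 -12.5 0 0 0 -1" --pt "24.5 -14.8 -12.5 0 0 0 -1" --pt "24.5 -14.8 -12.5 0 0 0 -1" --pt "24.5 -14.8 -12.5 0 0 0 -1" --pt "24.7 -14.9 -12.7 0 0 0 -1" --pt "24.9 -15 -12.9 0 0 0 -1" --pt "25.1 -15.1 -13.1 0 0 0 -1" --pt "25.1 -15.1 -13.1 0 0 0 -1"

```text
t: 25.55
ee_pos: [667.1, 43.7, 213.0]
orientation: [0.476, 2.401, -0.176]
ft_force: [-20.7, -2.4, 20.8]
width: 26.2
grasp_force: 30.0
```

At the stop again, at about 30 N. Opening here.

>>> servo_tool --pt "0 0 0 0 0 0 0.4" --pt "0 0 0 0 0 0 0.4" --pt "0 0 0 0 0 0 0.4" --pt "0 0 0 0 0 0 0.4" --pt "0 0 0 0 0 0 0.4" --pt "-1.2 0.5 1.5 0 0 0 0.4" --pt "-2.7 1.1 3.4 0 0 0 0.4" --pt "-4.2 1.8 5.4 0 0 0 0.4" --pt "-5.7 2.4 7.4 0 0 0 0.4" --pt "-8 3.3 10 0 0 0 0.4" --pt "-11 5 12 0 0 0 0.4" --pt "-14 7 13 0 0 0 0.4" --pt "-18 9 13 0 0 0 0.4" --pt "-22 12 13 0 0 0 0.4" --pt "-25 15 13 0 0 0 0.4" --pt "-25 15 13 0 0 0 0.4" --pt "-25 15 13 0 0 0 0.4"

```text
t: 26.97
ee_pos: [417.2, 197.4, 340.8]
orientation: [0.468, 2.405, -0.169]
ft_force: [1.1, -0.1, 0.5]
width: 61.5
grasp_force: 0.0
```

```bash
python3 - <<'E'
from h import *
for n in('side','top'):
    d=snap(n);m=(d['image'].max(2)<45).astype(np.uint8);k,l,s,c=cv2.connectedComponentsWithStats(m)
    for i in range(1,k):
        if s[i,4]>30 and 250<c[i][0]<340 and 150<c[i][1]<300: print(n,s[i],c[i].round(2))
E
```

```text
side [318 181  10  10  64] [322.39 185.61]
side [262 224  16  16 174] [269.16 231.95]
top [304 189  11  10  85] [308.86 193.39]
top [325 271  17  17 206] [333.11 279.2 ]
```

The knob moved forward by the expected fraction of a pixel, to (308.9,193.4) against (308.8,193.0) for 1.5 rad. It is at the stop, and the pot is upright.

```bash
python3 -c "
from h import *
print(ctrl.close_job())"
```

```text
the job is handed in; nothing more can be done
None
```

I handed the job in at about 27 s: all five spacers are in the bin, the pot is back upright, the lock lever is at its locked stop, and the bin, screwdriver and carton show no movement (tape reading noisier; bottle not re-measured).

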